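# Load a fresh roll into the label dispenser and lock it

## Task

The bench label dispenser has run out. Take the white label roll that lies flat on the worktop, stand it on its edge on the worktop and let go, then take it again by its two flat faces and set it down gently on the two saddle rollers between the dispenser's open roll guides. Once it rests there, released, push down the raised near end of the rocker lock lever until it snaps over and the guides close on the roll's core; leave the brown tape roll, the tamper and the dosing cup alone.

Things in the scene. Friction and masses are not known exactly. Their poses are not given: they have to be found in the camera images.
- roll_centre (a point): centre of the white label roll: a short ring 64 mm across, 26 mm wide, open core about 36 mm across; about 60 g, loose. Lies flat at the start (this point 13 mm above the worktop). Its z axis is the roll's own axis. The other ring near it, the brown tape roll, is larger
- dispenser: bench label dispenser, plain grey, fixed; origin on the worktop, x away from the robot, y left, z up. Base x -90 to 90 mm, y -96 to 56 mm, top 18 mm high. Feed head with two rollers at x -81 to -35 mm, 62 mm high. Saddle at x = 30 mm: two rubber rollers 16 mm thick, axes along y, 42 mm apart, on which the roll stands on edge, its axis along y. Lock lever at y = -76 mm
- saddle (a point): where the roll's centre comes to rest when seated and centred: 61 mm above the worktop at x = 30 mm, y = 0 of the dispenser, same axes as the dispenser. A seated roll's top is then 93 mm above the worktop
- left_hub (a point): tip of the tapered hub on the left black roll guide (an upright arm 14 mm wide, its top 72 mm above the worktop); the right guide mirrors it across the saddle. Open: 44 mm between the hub tips, 62 mm between the arms. Both close by 17 mm as the lever locks, centre the roll sideways and enter its core
- lever_pad (a point): top of the ribbed black pad on the near (robot-side) end of the rocker lock lever, 42 mm from its pivot; 67 mm above the worktop while open, about 38 mm when locked. The lever is an aluminium seesaw 104 mm long, 22 mm wide, along the dispenser's x; pivot at dispenser x = 0, y = -76, z = 46 mm
- lock_lever (a joint): angle of the rocker lock lever: 0 open (near end up), 0.35 centre (level), 0.70 locked (near end down). An over-centre spring drives it away from the centre to either end; pushing the near pad straight down takes at most about 8 N, and past the centre it snaps over by itself
- tape_roll_centre (a point): centre of the brown tape roll, 90 mm across, 24 mm wide, lying flat: a bystander. One of the two rolls lies left of the dispenser, the other right of it, either way round
- tamper: coffee tamper with wooden knob, 58 mm across, 89 mm tall, a bystander standing at the far left; origin at the centre of its underside
- dosing_cup: steel dosing cup, 62 mm across, 51 mm tall, a bystander at the left; origin at the centre of its underside
- microwave: microwave oven, 374 x 461 mm, 262 mm tall, fixed, turned aslant behind the left half of the worktop: keep the leaning wrist clear of it; origin at the centre of its underside
Not all that is in view belongs to the job. Leave any yellow look-alike of the part that bears roll_centre alone.

How it is judged:
By the outcome, as a careful person would: the job done as asked, in the order asked, and still so for the second after the job is handed in, with the robot touching nothing.
It also fails if it takes over 61 s, if anything falls off the work surface, if the arm or the gripper's body presses on something with over 40 N, if the wrist force passes 120 N, or if a joint passes its speed limit or range.

## Robot

A 6-joint arm with a two-finger parallel gripper is mounted at the origin on a cart in front of the work surface, level with it; the furniture and walls round the work are solid. World frame = base frame: x ahead of the robot, y to its left, z up, the work surface at z = 0. Lengths are in m, angles in rad, forces in N, time in s.
With the tool pointing down it reaches from about 0.25 to 0.775 m from the base axis. Payload 4 kg.
Tool frame: the origin (TCP) lies at the very end of the fingers, on their centre line; the grasp point (between the pads) lies 19 mm behind it; x points along the fingers, y is the direction in which the jaws open and shut, and the axes are right-handed (so a half turn about x gives the same grasp; the last joint's range is limited). The gripper opens to 94 mm and grips with 3 to 60 N. Pads are 16 mm wide; open, the fingers measure 119 mm over their backs; the gripper's body (75 mm by 177 mm) begins 78 mm behind the grasp point.
Start: joints at [-1.318, 0.087, 1.371, -0, 1.684, -0.103], TCP at [0.192, -0.516, 0.206] pointing down, gripper open.
Joint ranges: [-3.1, 3.1], [-0.76, 2.03], [0.27, 2.55], [-1.08, 4.22], [0.17, 2.65], [-2.57, 2.57]. Speed limits (rad/s): [2.79, 2.79, 3.14, 3.14, 3.14, 3.14].

## Interface

Orientations are given as [roll, pitch, yaw] about the fixed x, y, z axes, in that order (R = Rz(yaw) Ry(pitch) Rx(roll)).
In Python, from bench import robot gives the robot as it stands.
- The arm moves only by the tool carry_out, never from a script. Its argument "targets" is a list of rows, each a list of 5 numbers: the closure, from 0 (fully open) to 1 (shut), then the shift along the tool's x, y, z in cm, then the turn about the tool's x in degrees. In form: [[fingers, tx, ty, tz, turn], ...]. A call has 1 to 20 rows; each row shifts and turns the commanded pose from where the row before left it, along the tool's axes as they then stand; what a row does not reach is not made up. A row lasts 1/10 s, in which the tool goes at most 50 mm and 8.59 degrees, less where a joint would pass 70% of its speed; a pose out of reach is approached as far as the arm can. A call is refused whole if a number of a shift passes 5 or a number of a turn 8.59, either way. A call with a gripper value outside its range is refused whole. The fingers move at their own pace and stop on an object; the grip force is fixed at half the most. Time passes only in rows, so rows that do not move let the fingers close. It gives the time, the measured TCP pose, the force and the opening at its end, in the units of the state.
- robot.get_obs(): the state, without advancing time (a new reading comes with each control period).
- robot.snapshot(name): name is "scene" or "top" or "wrist"; returns a dict with "image" (400x640x3 uint8, red, green, blue), "camera_matrix" (3x3 intrinsics, pixels), "distortion" ([k1, k2, p1, p2, k3] as OpenCV has them; the pictures are not rectified), "pose" (4x4, takes a point from camera to world coordinates). Camera axes: x right, y up, looking along -z (the intrinsics and any distortion apply to the point x, -y, -z); pixel columns grow to the right and rows downward; lengths in m; the calibration is good to about 2 mm. A picture is of the moment at which its call begins. There is no depth.
- robot.close_job(): hands the job in, once; it reports no verdict.
The state is a dict: "time": time; "joint_positions": joint angles; "qvel": joint speeds; "joint_torque": joint torques, N m; "tool_pos": TCP position; "ee_rot": TCP orientation; "wrist_force": force on the tool from outside, world axes, zero at the start; "wrist_torque": the same for the moment, N m; "width": finger opening in m.
Only numpy, scipy, OpenCV 4.12 (cv2) and the standard library are available. Lean on these libraries where they do the work, as an engineer would, in place of code of your own. Each camera call takes 0.05 s, during which the arm holds its last target. There are 200 camera calls.

## Working session

There is one attempt and no reset: what is moved stays moved. The work goes in short steps, Python scripts to look and compute and a tool call to move; the robot and the scene stay as the last step left them, time stands still between calls to the robot, and variables do not carry over. Pictures are saved under pics/ and viewed, about 8 in all and at most 12, crops included, and the job is handed in when it is done.

Besides the shell and the picture viewer there is one more tool, called after ">>>" by a JSON object that holds its "op" and its "data", one argument or row to a line. carry_out: Moves the arm, as the interface text tells. Its arguments: {"type":"object","properties":{"targets":{"type":"array","items":{"type":"array","items":{"type":"number"}}}},"required":["targets"]}

```bash
ls; mkdir -p pics; python3 - <<'E'
from bench import robot
import cv2,pickle
o=robot.get_obs();print({k:o[k] for k in('time','tool_pos','ee_rot','width','wrist_force')})
d={}
for n in("scene","top"):
    d[n]=robot.snapshot(n);cv2.imwrite(f"pics/{n}0.png",d[n]["image"][:,:,::-1])
    print(n,d[n]["camera_matrix"],d[n]["distortion"],d[n]["pose"])
pickle.dump(d,open("d0.pkl","wb"))
E
```

```text
pics
{'time': 0.0, 'tool_pos': array([ 0.19143719, -0.51501939,  0.20430197]), 'ee_rot': array([-1.66383745,  1.56857651,  1.8335535 ]), 'width': 0.09383638026562925, 'wrist_force': array([0.40936023, 0.14214538, 0.04030639])}
scene [[384.11954976   0.         317.57366282]
 [  0.         384.11954976 198.15677421]
 [  0.           0.           1.        ]] [-0.06571137  0.          0.          0.          0.        ] [[-0.72715759  0.38891248 -0.56567563 -0.02431965]
 [-0.68623989 -0.43318518  0.58431619  0.68163756]
 [-0.01779444  0.81307913  0.58188116  0.700512  ]
 [ 0.          0.          0.          1.        ]]
top [[372.57787461   0.         320.66534374]
 [  0.         372.57787461 200.58524085]
 [  0.           0.           1.        ]] [-0.07779497  0.          0.          0.          0.        ] [[ 0.01918854  0.99714487 -0.07303364  0.50732154]
 [-0.99972306  0.01814012 -0.01499161  0.04571407]
 [-0.01362397  0.07330108  0.9972168   1.32579662]
 [ 0.          0.          0.          1.        ]]
```

View pics/scene0.png

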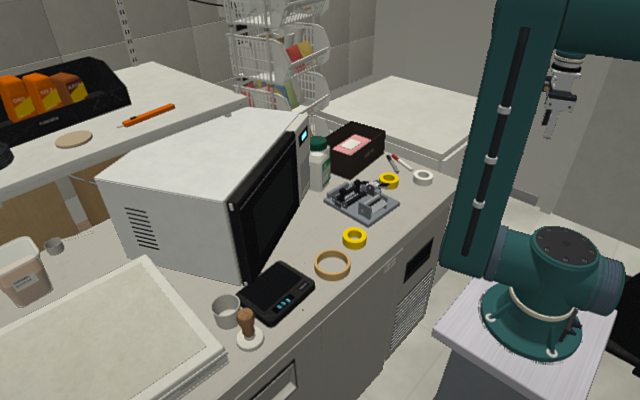

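View pics/top0.png

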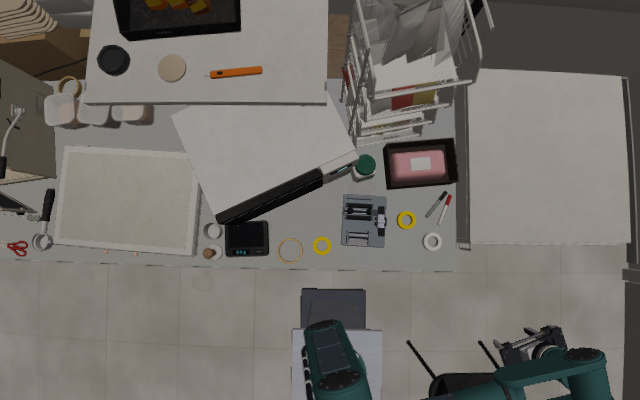

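Scene: the white roll is at scene (423,177) / top (432,241). The look-alikes are yellow rings at top (407,220) and (322,246), and the brown tape roll is at top (291,250). The dispenser is at top (364,220). I choose the white ring at (432,241) and will check it in a close crop.

```bash
cat >h.py <<'E'
import numpy as np,cv2,pickle
def ray(s,uv):
    p=cv2.undistortPoints(np.array([[uv]],float),s["camera_matrix"],s["distortion"])[0,0]
    T=np.array(s["pose"]);d=T[:3,:3]@np.array([p[0],-p[1],-1.]);return T[:3,3],d/np.linalg.norm(d)
def plane(s,uv,z):
    o,d=ray(s,uv);return o+d*(z-o[2])/d[2]
def tri(*pairs):
    A=np.zeros((3,3));b=np.zeros(3)
    for s,uv in pairs:
        o,d=ray(s,uv);P=np.eye(3)-np.outer(d,d);A+=P;b+=P@o
    X=np.linalg.solve(A,b)
    return X,[np.linalg.norm(np.cross(ray(s,uv)[1],X-ray(s,uv)[0])) for s,uv in pairs]
def proj(s,X):
    T=np.array(s["pose"]);p=T[:3,:3].T@(np.asarray(X)-T[:3,3]);q=np.array([[p[0],-p[1],-p[2]]])
    return cv2.projectPoints(q,np.zeros(3),np.zeros(3),s["camera_matrix"],s["distortion"])[0][0,0]
E
python3 - <<'E'
from h import *
d=pickle.load(open("d0.pkl","rb"));t,s=d["top"],d["scene"]
print("roll",tri((t,(432,241)),(s,(423,177))))
for uv in[(407,220),(322,246),(291,250)]:print(plane(t,uv,.013))
for uv in[(342,195),(386,195),(386,247),(342,245)]:print("disp",plane(t,uv,.018))
a=t["image"][180:260,330:460];b=s["image"][150:230,310:440]
im=np.vstack([cv2.resize(x,None,fx=4.5,fy=3.7,interpolation=cv2.INTER_CUBIC) for x in(a,b)])
cv2.imwrite("pics/crop0.png",im[:,:,::-1]);print(im.shape)
E
```

```text
roll (array([ 0.46706891, -0.32970116,  0.012988  ]), [np.float64(0.0011257769802110824), np.float64(0.0011257769802110703)])
[ 0.54040637 -0.24011667  0.013     ]
[0.44393438 0.05770747 0.013     ]
[0.42771441 0.16621726 0.013     ]
disp [ 0.62418886 -0.00938221  0.018     ]
disp [ 0.62702066 -0.16446268  0.018     ]
disp [ 0.44475275 -0.16589225  0.018     ]
disp [ 0.44899838 -0.01209076  0.018     ]
(592, 585, 3)
```

View pics/crop0.png

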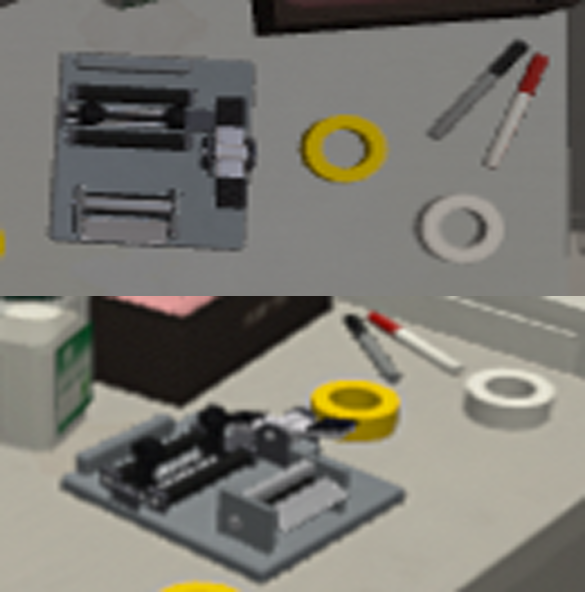

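The crop confirms the choice: the white ring is at top (432,241), smaller than the brown one and not yellow. The tool can't tilt here, so I'll grip the roll across its diameter and pivot it upright over the worktop's front edge. Next I'll measure that edge and the tool axes.

```bash
python3 - <<'E'
from h import *
from bench import robot
from scipy.spatial.transform import Rotation as R
o=robot.get_obs();M=R.from_euler('xyz',o['ee_rot']).as_matrix();print("tool axes cols\n",M.round(3))
print("jaw yaw deg",np.degrees(np.arctan2(M[1,1],M[0,1])))
d=pickle.load(open("d0.pkl","rb"));t=d["top"];g=t["image"].astype(int).sum(2)
for c in (300,340,380,400,420,435,445): 
    col=g[250:290,c];r=250+int(np.argmax(-np.diff(col)))+.5;r2=250+int(np.argmax(np.abs(np.diff(col))))+.5
    print(c,r,r2,plane(t,(c,r2),0)[:2].round(3), plane(t,(c,r),0)[:2].round(3))
im=t["image"].astype(int);m=((im.min(2)>150)&(im.max(2)-im.min(2)<25)).astype(np.uint8);m[:225]=0;m[258:]=0;m[:,:418]=0;m[:,448:]=0
print(m.sum(),"roll mask centroid",cv2.minEnclosingCircle(np.argwhere(m)[:,::-1].astype(np.float32)))
c=cv2.minEnclosingCircle(np.argwhere(m)[:,::-1].astype(np.float32))[0];print(plane(t,c,.026),plane(t,c,.013))
print(M.T@(np.array([.467,-.33,.2])-o['tool_pos'])*100)
E
```

```text
tool axes cols
 [[-0.     0.348 -0.937]
 [ 0.002 -0.937 -0.348]
 [-1.    -0.002 -0.   ]]
jaw yaw deg -69.61337987600534
300 268.5 268.5 [0.362 0.134] [0.362 0.134]
340 288.5 288.5 [ 0.295 -0.008] [ 0.295 -0.008]
380 270.5 270.5 [ 0.361 -0.148] [ 0.361 -0.148]
400 269.5 271.5 [ 0.358 -0.219] [ 0.365 -0.219]
420 271.5 271.5 [ 0.359 -0.29 ] [ 0.359 -0.29 ]
435 270.5 270.5 [ 0.364 -0.344] [ 0.364 -0.344]
445 270.5 270.5 [ 0.364 -0.38 ] [ 0.364 -0.38 ]
96 roll mask centroid ((432.6830139160156, 241.0620880126953), 8.309471130371094)
[ 0.46822302 -0.32774694  0.026     ] [ 0.46783197 -0.33148213  0.013     ]
[  0.46715231  -7.75101496 -32.27504921]
```

>>> {"op": "carry_out", "data": {
  "targets": [
    [0,0,-0.97,-4.03,0],
    [0,0,-0.97,-4.03,0],
    [0,0,-0.97,-4.03,0],
    [0,0,-0.97,-4.03,0],
    [0,0,-0.97,-4.03,0],
    [0,0,-0.97,-4.03,0],
    [0,0,-0.97,-4.03,0],
    [0,0,-0.97,-4.03,0],
    [0,0,0,0,6.8],
    [0,0,0,0,6.8],
    [0,0,0,0,6.8],
    [0,0,0,0,0],
    [0,0,0,0,0]
  ]
}}

```text
time: 1.4
tool_pos: [0.4666, -0.3304, 0.205]
ee_rot: [-0.686, 1.57, 2.458]
wrist_force: [0.5, -0.0, 0.3]
width: 0.0938
```

```bash
cat >>h.py <<'E'
from scipy.spatial.transform import Rotation as Rn
def st():
    from bench import robot
    o=robot.get_obs();M=Rn.from_euler('xyz',o['ee_rot']).as_matrix()
    print("t",round(o['time'],2),"pos",np.round(o['tool_pos'],4),"yawjaw",np.degrees(np.arctan2(M[1,1],M[0,1])).round(2),"w",round(o['width'],4),"F",np.round(o['wrist_force'],1),"q",np.round(o['joint_positions'],2))
    return o,M
def snap(n,f=None):
    from bench import robot
    s=robot.snapshot(n)
    if f: cv2.imwrite(f"pics/{f}.png",s["image"][:,:,::-1]);pickle.dump(s,open(f"{f}.pkl","wb"))
    return s
E
python3 - <<'E'
from h import *
o,M=st();print(M.round(3));s=snap("wrist","w1");print(s["camera_matrix"],s["pose"])
print(proj(s,[.468,-.33,.013]))
E
```

```text
t 1.4 pos [ 0.4666 -0.3304  0.205 ] yawjaw -89.87 w 0.0938 F [ 0.5 -0.   0.3] q [-0.72  0.14  1.32 -0.    1.69  0.85]
[[-0.001  0.002 -1.   ]
 [ 0.001 -1.    -0.002]
 [-1.    -0.001  0.001]]
[[318.4913994    0.         321.21567879]
 [  0.         318.4913994  197.78805451]
 [  0.           0.           1.        ]] [[ 1.41259370e-03  9.65941556e-01  2.58756479e-01  5.41086754e-01]
 [-9.99999000e-01  1.34844852e-03  4.25379978e-04 -3.30997304e-01]
 [ 6.19724070e-05 -2.58756821e-01  9.65942495e-01  3.84225870e-01]
 [ 0.00000000e+00  0.00000000e+00  0.00000000e+00  1.00000000e+00]]
[320.26791735 176.31062471]
```

View pics/w1.png

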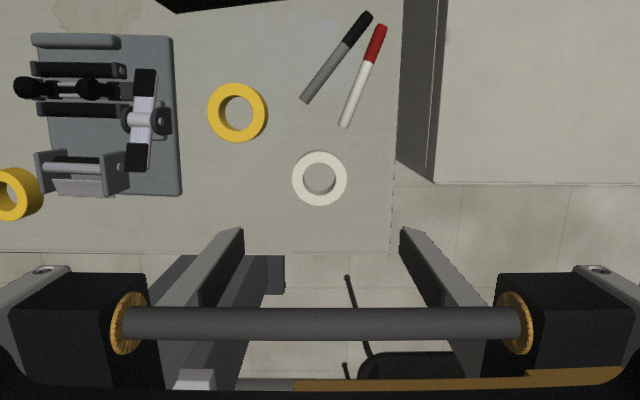

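Wrist view: the white roll is centred near (319,179), the worktop edge is at row ~252, and the dispenser is at upper left (hubs near row 88, lever near (142,120)).

```bash
python3 - <<'E'
from h import *
s=pickle.load(open("w1.pkl","rb"));im=s["image"].astype(int)
m=((im.min(2)>185)).astype(np.uint8);m[:140]=0;m[215:]=0;m[:,:285]=0;m[:,352:]=0
c,r=cv2.minEnclosingCircle(np.argwhere(m)[:,::-1].astype(np.float32));print(m.sum(),c,r)
ms,e=None,None
cs,_=cv2.findContours(m,cv2.RETR_EXTERNAL,cv2.CHAIN_APPROX_NONE);cc=max(cs,key=cv2.contourArea);e=cv2.fitEllipse(cc);print(e)
h,_=cv2.findContours(1-m,cv2.RETR_LIST,cv2.CHAIN_APPROX_NONE)
for k in h:
    if 300<cv2.contourArea(k)<2500: print("core",cv2.fitEllipse(k))
print("top face plane .026",plane(s,e[0],.026),"diam mm",[a/318.5*.358*1000 for a in e[1]])
d=pickle.load(open("d0.pkl","rb"))
print("tri",tri((s,e[0]),(d["top"],(432.4,241))))
g=im.sum(2)
for col in(290,320,350,380):
    r=225+int(np.argmax(np.abs(np.diff(g[225:265,col]))))+.5;print("edge",col,r,plane(s,(col,r),0).round(4))
E
```

```text
183 (319.0, 178.0) 26.24890899658203
((341.8081359863281, 174.08372497558594), (4.3966522216796875, 6.333898067474365), 44.530975341796875)
top face plane .026 [ 0.47318548 -0.35463421  0.026     ] diam mm [4.9419199226415325, 7.1194207477419855]
tri (array([ 0.46074091, -0.35713385, -0.06655155]), [np.float64(0.00613284361518016), np.float64(0.006132843615180094)])
edge 290 228.5 [ 0.3973 -0.2912  0.    ]
edge 320 252.5 [ 0.3639 -0.3297  0.    ]
edge 350 252.5 [ 0.3639 -0.369   0.    ]
edge 380 242.5 [ 0.3781 -0.4077  0.    ]
```

```bash
python3 - <<'E'
from h import *
s=pickle.load(open("w1.pkl","rb"));g=cv2.cvtColor(s["image"],cv2.COLOR_RGB2GRAY)[140:218,285:355]
_,m=cv2.threshold(g,0,255,cv2.THRESH_OTSU)
for k in cv2.findContours(m,cv2.RETR_CCOMP,cv2.CHAIN_APPROX_NONE)[0]:
    if cv2.contourArea(k)>300:
        e=cv2.fitEllipse(k);c=(e[0][0]+285,e[0][1]+140);print(c,e[1],plane(s,c,.026).round(4),plane(s,c,.013).round(4))
E
```

```text
(318.9575004577637, 178.3643913269043) (53.122005462646484, 54.184349060058594) [ 0.4682 -0.3285  0.026 ] [ 0.4655 -0.3284  0.013 ]
(318.8579444885254, 178.68754196166992) (34.01403045654297, 34.94990158081055) [ 0.4678 -0.3284  0.026 ] [ 0.4651 -0.3283  0.013 ]
```

>>> {"op": "carry_out", "data": {
  "targets": [
    [0,4.5,-0.19,-0.14,0],
    [0,4.5,0,0,0],
    [0,4.5,0,0,0],
    [0,4,0,0,0],
    [0,2.2,0,0,0],
    [0,0,0,0,0],
    [0.6,0,0,0,0],
    [0.6,0,0,0,0],
    [0.6,0,0,0,0],
    [0.6,0,0,0,0],
    [0.6,0,0,0,0],
    [0.6,0,0,0,0]
  ]
}}

```text
time: 2.65
tool_pos: [0.469, -0.3292, 0.0101]
ee_rot: [2.49, 1.568, -0.652]
wrist_force: [0.6, 1.1, 5.6]
width: 0.0629
```

>>> {"op": "carry_out", "data": {
  "targets": [
    [0.6,-2,0,0,0],
    [0.6,-2,0,0,0],
    [0.6,0,0,3.5,0],
    [0.6,0,0,3.5,0],
    [0.6,0,0,3.5,0],
    [0.6,0,0,2.1,0],
    [0.6,0,0,0,0],
    [0.6,0,0,0,0]
  ]
}}

```text
time: 3.45
tool_pos: [0.3423, -0.3287, 0.0484]
ee_rot: [2.874, 1.57, -0.269]
wrist_force: [0.8, 0.7, -0.7]
width: 0.0632
```

```bash
python3 - <<'E'
from h import *
st();snap("wrist","w2");snap("scene","s2")
a=cv2.imread("pics/w2.png");b=cv2.imread("pics/s2.png")[110:230,380:572]
cv2.imwrite("pics/c2.png",np.vstack([a[150:350,0:640],cv2.resize(b,(640,400))]))
E
```

```text
t 3.45 pos [ 0.3423 -0.3287  0.0484] yawjaw -90.07 w 0.0632 F [ 0.8  0.7 -0.7] q [-0.89  0.01  1.77  0.    1.36  0.69]
```

View pics/c2.png

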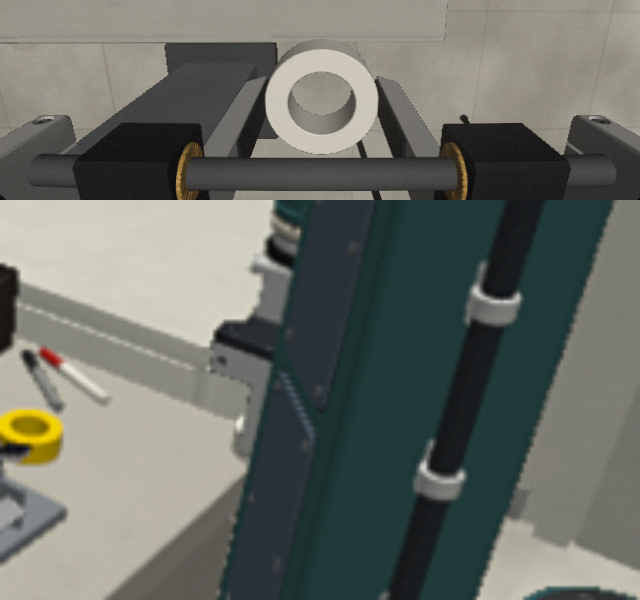

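Held level with the far half over the worktop edge (wrist view, roll at (320,250); the arm hides it from the scene camera). Next I press down to pivot it.

>>> {"op": "carry_out", "data": {
  "targets": [
    [0.6,1.5,0,0,0],
    [0.6,1.5,0,0,0],
    [0.6,0.5,0,0,0],
    [0.6,0.5,0,0,0],
    [0.6,0.5,0,0,0],
    [0.6,0.5,0,0,0],
    [0.6,0,0,0,0]
  ]
}}

```text
time: 4.25
tool_pos: [0.341, -0.3287, -0.0005]
ee_rot: [0.001, 1.567, -3.14]
wrist_force: [-5.9, 2.6, 6.9]
width: 0.0627
```

```bash
python3 - <<'E'
from h import *
st();snap("wrist","w3")
a=cv2.imread("pics/w3.png");cv2.imwrite("pics/c3.png",a[150:350,160:480])
E
```

```text
t 4.25 pos [ 0.341  -0.3287 -0.0005] yawjaw -89.97 w 0.0627 F [-5.9  2.6  6.9] q [-0.88  0.06  1.83 -0.    1.26  0.69]
```

View pics/c3.png

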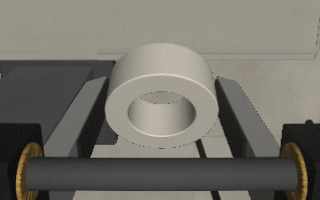

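It is pivoting as intended, at a small force (~9 N). I'll continue down, then forward against the edge.

>>> {"op": "carry_out", "data": {
  "targets": [
    [0.6,0.5,0,0,0],
    [0.6,0.5,0,0,0],
    [0.6,0.5,0,0,0],
    [0.6,0.5,0,0,0],
    [0.6,0.5,0,0,0],
    [0.6,0.5,0,0,0],
    [0.6,0,0,-0.2,0],
    [0.6,0,0,-0.2,0],
    [0.6,0,0,0,0]
  ]
}}

```text
time: 5.2
tool_pos: [0.3439, -0.3281, -0.0332]
ee_rot: [-0.257, 1.565, 2.885]
wrist_force: [-6.6, -2.3, -2.1]
width: 0.0633
```

```bash
python3 - <<'E'
from h import *
st();snap("wrist","w4")
a=cv2.imread("pics/w4.png");cv2.imwrite("pics/c4.png",a[150:350,160:480])
E
```

```text
t 5.2 pos [ 0.3439 -0.3281 -0.0332] yawjaw -89.99 w 0.0633 F [-6.6 -2.3 -2.1] q [-0.88  0.11  1.85 -0.    1.19  0.69]
```

View pics/c4.png

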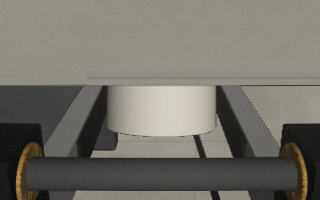

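>>> {"op": "carry_out", "data": {
  "targets": [
    [0.6,0,0,0.3,0],
    [0.6,-3,0,0,0],
    [0.6,-3,0,0,0],
    [0.6,-2.5,0,0,0],
    [0.6,0,0,-3,0],
    [0.6,0,0,-3,0],
    [0.6,0,0,-2.5,0],
    [0.6,0,0,0,0],
    [0.6,1,0,0,0],
    [0.6,1,0,0,0],
    [0.6,0,0,0,0]
  ]
}}

```text
time: 6.35
tool_pos: [0.426, -0.3272, 0.0307]
ee_rot: [-0.771, 1.565, 2.37]
wrist_force: [0.5, 0.6, -0.3]
width: 0.063
```

```bash
python3 - <<'E'
from h import *
st();snap("wrist","w5");snap("scene","s5");snap("top","t5")
a=cv2.imread("pics/w5.png");b=cv2.imread("pics/s5.png")[120:240,380:500]
c=cv2.imread("pics/t5.png")[210:280,390:460]
cv2.imwrite("pics/c5.png",np.vstack([a[150:350,160:480],np.hstack([cv2.resize(b,(160,160)),cv2.resize(c,(160,160))])]))
E
```

```text
t 6.35 pos [ 0.426  -0.3272  0.0307] yawjaw -90.06 w 0.063 F [ 0.5  0.6 -0.3] q [-0.76  0.16  1.64  0.    1.34  0.81]
```

View pics/c5.png

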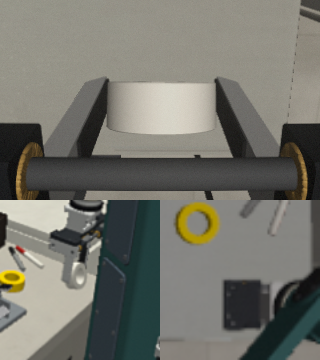

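The roll is vertical (scene crop lower left). Lowering gently to contact.

>>> {"op": "carry_out", "data": {
  "targets": [
    [0.6,0.2,0,0,0],
    [0.6,0.2,0,0,0],
    [0.6,0.15,0,0,0],
    [0.6,0.1,0,0,0],
    [0.6,0,0,0,0]
  ]
}}

```text
time: 7.0
tool_pos: [0.4287, -0.3289, 0.0284]
ee_rot: [2.518, 1.569, -0.624]
wrist_force: [-0.3, 0.9, 5.8]
width: 0.063
```

>>> {"op": "carry_out", "data": {
  "targets": [
    [0.6,-0.05,0,0,0],
    [0.28,0,0,0,0],
    [0.24,0,0,0,0],
    [0.2,0,0,0,0],
    [0.15,0,0,0,0],
    [0.1,0,0,0,0],
    [0.1,0,0,0,0],
    [0,0,0,0,0],
    [0,0,0,0,0]
  ]
}}

```text
time: 7.9
tool_pos: [0.4282, -0.3287, 0.0275]
ee_rot: [1.624, 1.571, -1.518]
wrist_force: [-1.0, -0.0, 0.3]
width: 0.0939
```

>>> {"op": "carry_out", "data": {
  "targets": [
    [0,-2,0,0,0],
    [0,-4,0,0,0],
    [0,-4,0,0,0],
    [0,-4,0,0,0],
    [0,0,0,0,0],
    [0,0,0,0,0]
  ]
}}

```text
time: 8.5
tool_pos: [0.4287, -0.3291, 0.1688]
ee_rot: [2.355, 1.568, -0.787]
wrist_force: [0.9, -0.2, -1.0]
width: 0.0942
```

```bash
python3 - <<'E'
from h import *
st();snap("wrist","w6");snap("scene","s6")
a=cv2.imread("pics/w6.png");b=cv2.imread("pics/s6.png")[140:220,380:460]
cv2.imwrite("pics/c6.png",np.vstack([a[:300],np.hstack([cv2.resize(b,(300,300)),np.zeros((300,340,3),np.uint8)])]))
E
```

```text
t 8.5 pos [ 0.4287 -0.3291  0.1688] yawjaw -90.01 w 0.0942 F [ 0.9 -0.2 -1. ] q [-0.76  0.07  1.46 -0.    1.61  0.81]
```

View pics/c6.png

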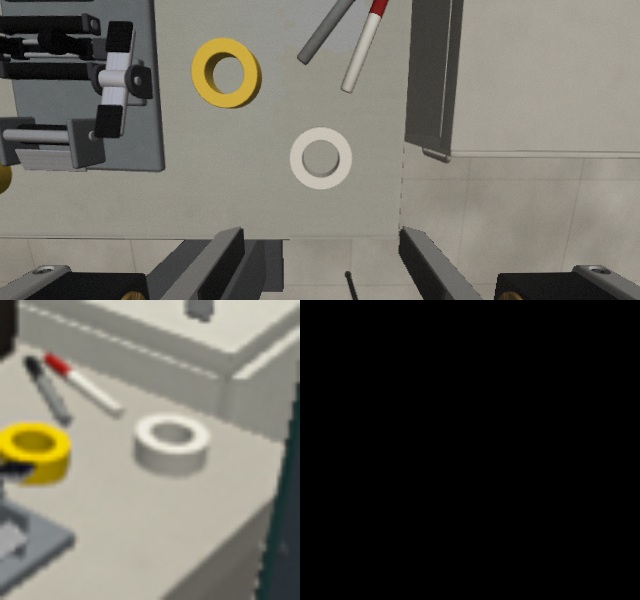

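The roll stood leaning ~20° (under-rotated) and toppled flat on release. It now lies in wrist view at (321,158), undamaged, on the worktop. I'll repeat, pushing further past the edge and checking the lean before letting go.

```bash
cat >>h.py <<'E'
def ringfind(s,r0,r1,c0,c1,z=.026):
    g=cv2.cvtColor(s["image"],cv2.COLOR_RGB2GRAY)[r0:r1,c0:c1]
    _,m=cv2.threshold(g,0,255,cv2.THRESH_OTSU)
    for k in cv2.findContours(m,cv2.RETR_CCOMP,cv2.CHAIN_APPROX_NONE)[0]:
        if cv2.contourArea(k)>300:
            e=cv2.fitEllipse(k);c=(e[0][0]+c0,e[0][1]+r0);print(c,e[1],plane(s,c,z).round(4))
def rings(s,C,th):  # rows at mid column of the 4 profile corners, th = lean of top toward +x, deg
    a=np.radians(th);u=np.array([np.sin(a),0,np.cos(a)]);n=np.array([np.cos(a),0,-np.sin(a)])
    return {k:proj(s,np.array(C)+.032*i*u+.013*j*n)[1].round(1) for k,i,j in(("top+x",1,1),("top-x",1,-1),("bot+x",-1,1),("bot-x",-1,-1))}
E
python3 - <<'E'
from h import *
o,M=st();s=pickle.load(open("w6.pkl","rb"));ringfind(s,115,205,280,362)
s=pickle.load(open("w5.pkl","rb"))
for th in(0,10,20,30):print(th,rings(s,[.430,-.328,.039],th))
print(s["image"][225:290:2,320].mean(1).astype(int))
E
```

```text
t 8.6 pos [ 0.4275 -0.328   0.1658] yawjaw -90.02 w 0.094 F [-0.4 -0.5 -0.7] q [-0.76  0.08  1.46 -0.    1.61  0.81]
(320.47393798828125, 157.79466247558594) (60.99055862426758, 61.452789306640625) [ 0.4592 -0.3295  0.026 ]
(320.4652099609375, 158.3916130065918) (38.78347396850586, 39.29901885986328) [ 0.4586 -0.3295  0.026 ]
0 {'top+x': np.float64(239.9), 'top-x': np.float64(289.1), 'bot+x': np.float64(202.2), 'bot-x': np.float64(238.8)}
10 {'top+x': np.float64(227.1), 'top-x': np.float64(280.4), 'bot+x': np.float64(209.8), 'bot-x': np.float64(247.7)}
20 {'top+x': np.float64(215.0), 'top-x': np.float64(270.0), 'bot+x': np.float64(217.8), 'bot-x': np.float64(256.5)}
30 {'top+x': np.float64(204.2), 'top-x': np.float64(258.1), 'bot+x': np.float64(226.3), 'bot-x': np.float64(265.1)}
[143 142 146 149 191 206 206 208 205 205 207 206 206 204 204 206 206 208
 208 206 206 205 206 206 208 208 205 206 208 205 147 142 141]
```

>>> {"op": "carry_out", "data": {
  "targets": [
    [0,0,0.1,-3.1,0],
    [0,4.5,0,0,0],
    [0,4.5,0,0,0],
    [0,4.5,0,0,0],
    [0,2.5,0,0,0],
    [0,0,0,0,0],
    [0.6,0,0,0,0],
    [0.6,0,0,0,0],
    [0.6,0,0,0,0],
    [0.6,0,0,0,0],
    [0.6,0,0,0,0],
    [0.6,0,0,0,0]
  ]
}}

```text
time: 9.8
tool_pos: [0.4592, -0.3297, 0.0077]
ee_rot: [2.297, 1.57, -0.845]
wrist_force: [0.5, 0.3, 0.5]
width: 0.0629
```

>>> {"op": "carry_out", "data": {
  "targets": [
    [0.6,-2,0,0,0],
    [0.6,-2,0,0,0],
    [0.6,0,0,3.5,0],
    [0.6,0,0,3.5,0],
    [0.6,0,0,3,0],
    [0.6,0,0,1.6,0],
    [0.6,0,0,0,0],
    [0.6,1.5,0,0,0],
    [0.6,1.5,0,0,0],
    [0.6,0.5,0,0,0],
    [0.6,0.5,0,0,0],
    [0.6,0.5,0,0,0],
    [0.6,0.5,0,0,0],
    [0.6,0.5,0,0,0],
    [0.6,0.5,0,0,0],
    [0.6,0.5,0,0,0],
    [0.6,0.5,0,0,0],
    [0.6,0.5,0,0,0],
    [0.6,0.5,0,0,0],
    [0.6,0,0,0,0]
  ]
}}

```text
time: 11.8
tool_pos: [0.3428, -0.3294, -0.0333]
ee_rot: [-0.525, 1.57, 2.616]
wrist_force: [-1.8, -0.7, -0.6]
width: 0.0631
```

>>> {"op": "carry_out", "data": {
  "targets": [
    [0.6,0,0,-0.2,0],
    [0.6,0,0,-0.2,0],
    [0.6,0,0,-0.2,0],
    [0.6,0,0,-0.2,0],
    [0.6,0,0,-0.15,0],
    [0.6,0,0,0,0]
  ]
}}

```text
time: 12.4
tool_pos: [0.3503, -0.3282, -0.0342]
ee_rot: [-0.547, 1.564, 2.594]
wrist_force: [-6.2, -0.5, -2.8]
width: 0.0631
```

>>> {"op": "carry_out", "data": {
  "targets": [
    [0.6,0,0,0.6,0],
    [0.6,-3,0,0,0],
    [0.6,-3,0,0,0],
    [0.6,-3,0,0,0],
    [0.6,0,0,-3,0],
    [0.6,0,0,-3,0],
    [0.6,0,0,-2.5,0],
    [0.6,0,0,0,0],
    [0.6,1,0,0,0],
    [0.6,1,0,0,0],
    [0.6,0,0,0,0]
  ]
}}

```text
time: 13.5
tool_pos: [0.4294, -0.3283, 0.0348]
ee_rot: [-0.769, 1.566, 2.371]
wrist_force: [1.1, -0.5, -1.0]
width: 0.0631
```

```bash
python3 - <<'E'
from h import *
o,M=st();s=snap("wrist","w7");snap("scene","s7")
a=cv2.imread("pics/w7.png");b=cv2.imread("pics/s7.png")[140:240,380:480]
cv2.imwrite("pics/c7.png",np.hstack([cv2.resize(a[180:320,240:400],(400,350)),cv2.resize(b,(350,350),interpolation=cv2.INTER_CUBIC)]))
x,y,z=o["tool_pos"]
for th in(-10,0,10,20):print(th,rings(s,[x,y,z+.009],th))
print(s["image"][195:300:2,320].mean(1).astype(int))
E
```

```text
t 13.5 pos [ 0.4294 -0.3283  0.0348] yawjaw -90.07 w 0.0631 F [ 1.1 -0.5 -1. ] q [-0.76  0.17  1.63  0.    1.35  0.81]
-10 {'top+x': np.float64(261.3), 'top-x': np.float64(303.3), 'bot+x': np.float64(201.7), 'bot-x': np.float64(235.9)}
0 {'top+x': np.float64(248.4), 'top-x': np.float64(297.0), 'bot+x': np.float64(208.4), 'bot-x': np.float64(244.7)}
10 {'top+x': np.float64(235.6), 'top-x': np.float64(288.6), 'bot+x': np.float64(215.8), 'bot-x': np.float64(253.6)}
20 {'top+x': np.float64(223.4), 'top-x': np.float64(278.3), 'bot+x': np.float64(223.8), 'bot-x': np.float64(262.4)}
[146 144 141 146 146 144 145 142 145 144 147 145 144 146 140 146 121 102
 192 203 204 203 203 203 151 106 103 186 201 203 202 204 203 203 201 202
 202 203 204 202 204 201 203 202 203 200 199 200 201 202 201 199 163]
```

View pics/c7.png

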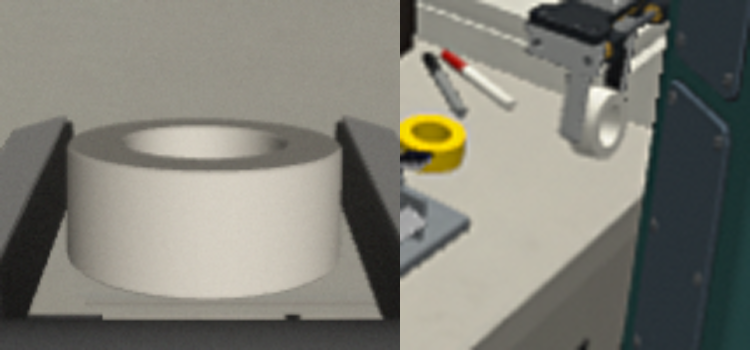

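Wrist crop: the roll now leans only ~10° (face visible at rows 227–248, rim to 299), inside its 22° stability limit. I'll lower to contact, drag slightly to square it, then release.

>>> {"op": "carry_out", "data": {
  "targets": [
    [0.6,0.3,0,0,0],
    [0.6,0.2,0,0,0],
    [0.6,0.2,0,0,0],
    [0.6,0.1,0,0,0],
    [0.6,0.1,0,0,0],
    [0.6,0,0,0,0]
  ]
}}

```text
time: 14.2
tool_pos: [0.4316, -0.3295, 0.0284]
ee_rot: [-0.725, 1.571, 2.416]
wrist_force: [-0.2, -0.6, -0.2]
width: 0.063
```

>>> {"op": "carry_out", "data": {
  "targets": [
    [0.6,0.1,0,0,0],
    [0.6,0.1,0,0,0],
    [0.6,0.1,0,0,0],
    [0.6,0,0,0,0]
  ]
}}

```text
time: 14.6
tool_pos: [0.4321, -0.3297, 0.0264]
ee_rot: [2.63, 1.57, -0.511]
wrist_force: [-1.4, 1.9, 4.0]
width: 0.0632
```

>>> {"op": "carry_out", "data": {
  "targets": [
    [0.6,0.1,0,0,0],
    [0.6,0,0,0.15,0],
    [0.6,0,0,0.15,0],
    [0.6,0,0,0.15,0],
    [0.6,0,0,0.1,0],
    [0.6,0,0,0,0]
  ]
}}

```text
time: 15.2
tool_pos: [0.4283, -0.3306, 0.0264]
ee_rot: [2.644, 1.565, -0.498]
wrist_force: [1.7, -0.2, 5.5]
width: 0.063
```

```bash
python3 - <<'E'
from h import *
o,M=st();s=snap("wrist","w8")
x,y,z=o["tool_pos"]
for th in(-10,0,10):print(th,rings(s,[x-.009,y,.033],th))
print(s["image"][205:310:2,320].mean(1).astype(int))
E
```

```text
t 15.2 pos [ 0.4283 -0.3306  0.0264] yawjaw -90.02 w 0.063 F [ 1.7 -0.2  5.5] q [-0.76  0.17  1.65  0.    1.32  0.81]
-10 {'top+x': np.float64(275.3), 'top-x': np.float64(315.4), 'bot+x': np.float64(214.0), 'bot-x': np.float64(247.0)}
0 {'top+x': np.float64(262.8), 'top-x': np.float64(309.6), 'bot+x': np.float64(220.4), 'bot-x': np.float64(255.6)}
10 {'top+x': np.float64(250.3), 'top-x': np.float64(301.6), 'bot+x': np.float64(227.5), 'bot-x': np.float64(264.4)}
[144 143 142 145 142 144 146 144 144 146 145 111 123 198 202 205 204 201
 204 183 107 108 140 199 201 201 197 200 198 201 199 200 200 200 200 199
 201 204 201 197 199 199 200 200 200 196 198 193 145 143 138  92  50]
```

>>> {"op": "carry_out", "data": {
  "targets": [
    [0.6,-0.1,0,0,0],
    [0.32,0,0,0,0],
    [0.31,0,0,0,0],
    [0.3,0,0,0,0],
    [0.29,0,0,0,0],
    [0.28,0,0,0,0],
    [0.27,0,0,0,0],
    [0.25,0,0,0,0],
    [0.25,0,0,0,0]
  ]
}}

```text
time: 16.15
tool_pos: [0.4262, -0.3296, 0.0255]
ee_rot: [1.647, 1.571, -1.495]
wrist_force: [0.1, 0.9, 0.2]
width: 0.0703
```

```bash
python3 - <<'E'
from h import *
o,M=st();s=snap("wrist","w9")
x,y,z=o["tool_pos"]
for th in(-10,0,10):print(th,rings(s,[x-.009,y,.033],th))
print(s["image"][195:310:2,320].mean(1).astype(int))
E
```

```text
t 16.15 pos [ 0.4262 -0.3296  0.0255] yawjaw -90.01 w 0.0703 F [0.1 0.9 0.2] q [-0.76  0.17  1.65 -0.    1.33  0.81]
-10 {'top+x': np.float64(276.6), 'top-x': np.float64(316.6), 'bot+x': np.float64(214.3), 'bot-x': np.float64(247.2)}
0 {'top+x': np.float64(264.0), 'top-x': np.float64(310.8), 'bot+x': np.float64(220.6), 'bot-x': np.float64(255.9)}
10 {'top+x': np.float64(251.4), 'top-x': np.float64(302.9), 'bot+x': np.float64(227.7), 'bot-x': np.float64(264.7)}
[144 144 142 145 143 143 146 144 142 143 146 142 144 143 143 143 126 123
 127 186 191 190 186 191 191 189 187 186 185 188 188 184 152 126 127 126
 125 142 196 191 190 193 190 187 189 190 188 188 189 191 192 190 190 188
 187 190 132  53]
```

>>> {"op": "carry_out", "data": {
  "targets": [
    [0.15,0,0,0,0],
    [0,0,0,0,0],
    [0,0,0,0,0],
    [0,-2,0,0,0],
    [0,-4,0,0,0],
    [0,-4,0,0,0],
    [0,-4,0,0,0],
    [0,0,0,0,0],
    [0,0,0,0,0]
  ]
}}

```text
time: 17.1
tool_pos: [0.4267, -0.3301, 0.1668]
ee_rot: [2.365, 1.568, -0.777]
wrist_force: [-0.0, -0.6, 0.9]
width: 0.094
```

```bash
python3 - <<'E'
from h import *
o,M=st();s=snap("wrist","w10");snap("scene","s10")
a=cv2.imread("pics/w10.png");b=cv2.imread("pics/s10.png")[140:240,380:480]
cv2.imwrite("pics/c10.png",np.hstack([a[0:300,0:400],cv2.resize(b,(300,300),interpolation=cv2.INTER_CUBIC)]))
x,y,z=o["tool_pos"]
print(rings(s,[.42,-.33,.032],0),proj(s,[.42,-.33,.064]))
E
```

```text
t 17.1 pos [ 0.4267 -0.3301  0.1668] yawjaw -90.01 w 0.094 F [-0.  -0.6  0.9] q [-0.76  0.07  1.46 -0.    1.6   0.81]
{'top+x': np.float64(190.3), 'top-x': np.float64(217.4), 'bot+x': np.float64(176.8), 'bot-x': np.float64(199.5)} [320.04878413 203.98003725]
```

View pics/c10.png

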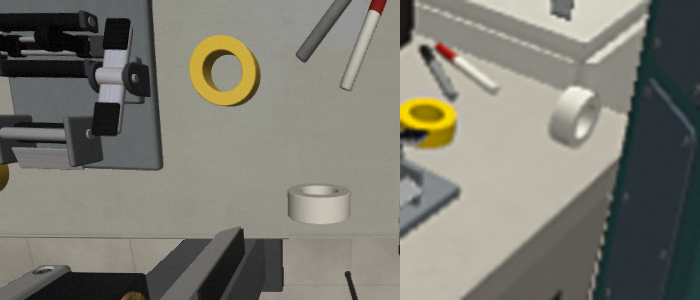

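The roll stands released on its edge (wrist (318,203), scene crop at (574,117)). Next I'll measure its top numerically.

```bash
python3 - <<'E'
from h import *
s=pickle.load(open("w10.pkl","rb"));g=cv2.cvtColor(s["image"],cv2.COLOR_RGB2GRAY)
for c in(300,310,319,328,338):print(c,g[178:228,c])
for r in(205,210):
    x=np.where(g[r,275:365]>175)[0]+275;print(r,x.min(),x.max())
E
```

```text
300 [147 146 142 148 147 143 136 128 128 129 137 129 116 124 128 127 128 137
 160 160 155 157 157 157 160 158 154 157 158 158 159 156 157 156 158 156
 158 160 157 155 158 156 156 149 140 144 143 145 143 146]
310 [146 145 146 147 145 139 128 140 179 187 188 186 188 189 187 178 148 128
 129 176 183 180 182 179 183 183 183 183 179 180 182 184 185 181 180 183
 184 182 179 183 181 181 184 185 182 157 148 142 148 149]
319 [150 147 144 148 145 133 126 155 186 194 192 193 192 193 192 193 170 138
 129 154 190 195 194 193 194 195 193 191 194 191 194 193 193 191 195 194
 193 191 194 194 194 196 191 193 194 191 156 140 147 149]
328 [145 147 146 147 147 143 132 128 159 162 159 159 160 160 160 159 139 133
 129 159 186 194 195 195 196 195 193 193 192 194 193 194 194 193 191 191
 191 194 196 192 194 193 194 194 194 177 148 147 143 147]
338 [144 145 149 146 144 143 143 133 128 129 128 119 112 106 125 126 129 126
 155 180 186 181 186 181 182 184 183 184 184 183 181 183 182 181 181 180
 183 180 182 182 182 182 179 178 151 143 140 147 147 147]
205 307 340
210 306 341
```

>>> {"op": "carry_out", "data": {
  "targets": [
    [0,0,-0.1,1.3,0],
    [0,0,0,0,-8.5],
    [0,0,0,0,-8.5],
    [0,0,0,0,-8.5],
    [0,0,0,0,-8.5],
    [0,0,0,0,-8.5],
    [0,0,0,0,-8.5],
    [0,0,0,0,-8.5],
    [0,0,0,0,-8.5],
    [0,0,0,0,-8.5],
    [0,0,0,0,-8.5],
    [0,0,0,0,-5],
    [0,3,0,0,0],
    [0,3,0,0,0],
    [0,0,0,0,0]
  ]
}}

```text
time: 18.7
tool_pos: [0.4092, -0.3255, 0.0993]
ee_rot: [-2.324, 1.558, 2.388]
wrist_force: [0.6, 0.0, -0.6]
width: 0.0937
```

```bash
python3 - <<'E'
from h import *
o,M=st();print(M.round(3));s=snap("wrist","w11");print(np.array(s["pose"])[:3,3],proj(s,[.4137,-.329,.064]))
for p in([.4267,-.329,.064],[.4007,-.329,.064],[.4137,-.361,.032],[.4137,-.297,.032]):print(proj(s,p).round(1))
g=cv2.cvtColor(s["image"],cv2.COLOR_RGB2GRAY)
print(s["image"][200:330:6,322].mean(1).astype(int))
c=proj(s,[.4137,-.329,.064]).astype(int)
for r in(c[1]-10,c[1],c[1]+10):print(r,c[0]-30,g[r,c[0]-30:c[0]+30])
E
```

```text
t 18.7 pos [ 0.4092 -0.3255  0.0993] yawjaw -0.03 w 0.0937 F [ 0.6  0.  -0.6] q [-0.78  0.08  1.59 -0.    1.48 -0.78]
[[-0.009  1.    -0.001]
 [ 0.009 -0.001 -1.   ]
 [-1.    -0.009 -0.009]]
[ 0.4105182  -0.25294717  0.27917416] [328.72135744 225.6184729 ]
[346.9 225.6]
[310.5 225.6]
[328. 249.]
[328.4 173.5]
[165 176 185 189 191 193 187 184 164 142 144 147 145 143 144 147 143 138
  29  39  51  61]
215 298 [147 147 145 145 149 149 146 148 148 148 148 147 139 165 190 191 193 190
 189 188 190 187 190 189 192 190 188 189 189 188 190 189 192 188 191 189
 191 189 192 188 190 187 187 191 190 190 189 190 182 156 145 144 145 143
 145 146 145 148 150 146]
225 298 [147 147 146 146 145 146 147 147 148 147 144 144 142 184 193 196 194 194
 196 195 197 195 195 194 197 196 195 193 193 194 196 196 192 194 196 194
 196 194 193 196 194 196 195 195 196 197 195 193 177 147 150 148 148 147
 147 150 146 144 144 146]
235 298 [147 147 145 148 146 147 145 147 148 149 150 141 145 179 194 193 191 190
 191 193 192 191 193 192 192 191 192 192 194 192 192 194 192 193 195 189
 192 195 192 192 193 192 195 193 192 191 192 182 154 145 146 149 142 146
 147 145 148 147 143 141]
```

>>> {"op": "carry_out", "data": {
  "targets": [
    [0,0,0.3,0.2,0],
    [0,0,0,0,0],
    [0,0,0,0,0]
  ]
}}

```text
time: 19.05
tool_pos: [0.4169, -0.3314, 0.1072]
ee_rot: [0.76, 1.568, -0.811]
wrist_force: [1.5, -0.5, 0.1]
width: 0.094
```

```bash
python3 - <<'E'
from h import *
from bench import robot
for i in range(3):
    o,M=st();s=snap("wrist");print(np.array(s["pose"])[:3,3].round(4))
print(M.round(3))
E
```

```text
t 19.05 pos [ 0.4169 -0.3314  0.1072] yawjaw -0.01 w 0.094 F [ 1.5 -0.5  0.1] q [-0.78  0.09  1.57 -0.    1.48 -0.78]
[ 0.4161 -0.2569  0.2863]
t 19.1 pos [ 0.4168 -0.3313  0.107 ] yawjaw -0.01 w 0.0939 F [ 0.8  0.2 -0.4] q [-0.78  0.09  1.57 -0.    1.48 -0.78]
[ 0.416  -0.2568  0.2861]
t 19.15 pos [ 0.4167 -0.3311  0.1067] yawjaw -0.01 w 0.0937 F [ 0.4 -0.3  0.3] q [-0.78  0.09  1.57 -0.    1.48 -0.78]
[ 0.416  -0.2567  0.2858]
[[ 0.001  1.    -0.   ]
 [-0.002 -0.    -1.   ]
 [-1.     0.001  0.002]]
```

>>> {"op": "carry_out", "data": {
  "targets": [
    [0,0,-0.3,-0.2,0],
    [0,2,0,0,0],
    [0,2,0,0,0],
    [0,1.2,0,0,0],
    [0,0.5,0,0,0],
    [0,0,0,0,0],
    [0,0,0,0,0]
  ]
}}

```text
time: 19.9
tool_pos: [0.4136, -0.3291, 0.0493]
ee_rot: [0.715, 1.569, -0.856]
wrist_force: [-0.8, 1.2, 0.5]
width: 0.0941
```

>>> {"op": "carry_out", "data": {
  "targets": [
    [0.3,0,0,0,0],
    [0.5,0,0,0,0],
    [0.6,0,0,0,0],
    [0.65,0,0,0,0],
    [0.7,0,0,0,0],
    [0.8,0,0,0,0],
    [0.9,0,0,0,0],
    [0.9,0,0,0,0],
    [0.9,0,0,0,0]
  ]
}}

```text
time: 20.8
tool_pos: [0.4132, -0.3286, 0.0485]
ee_rot: [0.918, 1.571, -0.653]
wrist_force: [0.6, 0.3, 0.2]
width: 0.0254
```

>>> {"op": "carry_out", "data": {
  "targets": [
    [0.9,-1.5,0,0,0],
    [0.9,-4,0,0,0],
    [0.9,-4,0,0,0],
    [0.9,-4,0,0,0],
    [0.9,0,1,-3,0],
    [0.9,0,1,-3,0],
    [0.9,0,1,-3,0],
    [0.9,0,1,-3,0],
    [0.9,0,1,-3,0],
    [0.9,0,1,-3,0],
    [0.9,0,1,-3,0],
    [0.9,0,1.7,-5,0],
    [0.9,0,0,0,0]
  ]
}}

```text
time: 22.1
tool_pos: [0.5002, -0.0661, 0.1832]
ee_rot: [3.035, 1.568, 1.471]
wrist_force: [-0.2, -0.3, -0.6]
width: 0.0255
```

>>> {"op": "carry_out", "data": {
  "targets": [
    [0.9,0,0,0,7.5],
    [0.9,0,0,0,7.5],
    [0.9,0,0,0,7.5],
    [0.9,0,0,0,7.5],
    [0.9,0,0,0,7.5],
    [0.9,0,0,0,7.5],
    [0.9,0,0,0,7.5],
    [0.9,0,0,0,7.5],
    [0.9,0,0,0,7.5],
    [0.9,0,0,0,7.5],
    [0.9,0,0,0,7.5],
    [0.9,0,0,0,7.5],
    [0.9,0,0,0,0],
    [0.9,0,0,0,0],
    [0.9,0,0,0,0]
  ]
}}

```text
time: 23.6
tool_pos: [0.4992, -0.0715, 0.1834]
ee_rot: [0.43, 1.571, -2.71]
wrist_force: [-0.3, 0.5, -1.0]
width: 0.0254
```

```bash
python3 - <<'E'
from h import *
o,M=st();print(M.round(3));s=snap("wrist","w12");print(np.array(s["pose"]).round(4))
cv2.imwrite("pics/c12.png",cv2.resize(cv2.imread("pics/w12.png"),(800,500)))
E
```

```text
t 23.6 pos [ 0.4992 -0.0715  0.1834] yawjaw -89.93 w 0.0254 F [-0.3  0.5 -1. ] q [-0.25 -0.01  1.51 -0.    1.64  1.31]
[[-0.     0.001 -1.   ]
 [-0.    -1.    -0.001]
 [-1.     0.     0.   ]]
[[ 5.000e-04  9.661e-01  2.583e-01  5.736e-01]
 [-1.000e+00  3.000e-04  8.000e-04 -7.210e-02]
 [ 7.000e-04 -2.583e-01  9.661e-01  3.626e-01]
 [ 0.000e+00  0.000e+00  0.000e+00  1.000e+00]]
```

View pics/c12.png

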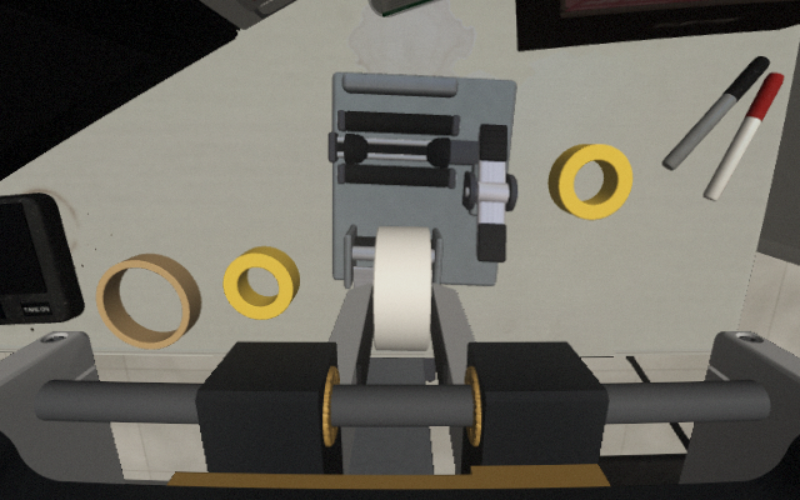

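View 12: held roll at (403,288), rollers at rows 122 and 175, hub tips ≈(367,150) and (430,152), lever near pad ≈(491,243), yaw about −2.5°. Now the numbers, triangulated with the first wrist view.

```bash
python3 - <<'E'
from h import *
A=pickle.load(open("w1.pkl","rb"));B=pickle.load(open("w12.pkl","rb"))
g=cv2.cvtColor(B["image"],cv2.COLOR_RGB2GRAY)
for r in(117,119,121,123):print(r,"B",g[r,262:380:1])
gA=cv2.cvtColor(A["image"],cv2.COLOR_RGB2GRAY)
for r in(86,88,90):print(r,"A",gA[r,10:130])
q=[np.array(p)/1.25 for p in[(333,74),(517,82),(496,285),(332,279)]]
P=[plane(B,p,.018)[:2] for p in q];print(np.round(P,4))
for i,j in((1,0),(2,3)):v=P[j]-P[i];print("yaw from y-edge",np.degrees(np.arctan2(-v[0],v[1])))
for i,j in((3,0),(2,1)):v=P[j]-P[i];print("yaw from x-edge",np.degrees(np.arctan2(v[1],v[0])))
# rollers rows at a few columns
for c in(285,305,330,350):print(c,g[86:152,c])
E
```

```text
117 B [111  56  66  65  65  60  43  40  35  31  28  32  33  30  36  32  34  37
  30  33  32  29  33  30  30  28  29  30  26  31  28  28  26  26  28  29
  29  24  33  30  26  31  28  29  29  32  26  35  28  29  30  26  29  27
  28  28  31  27  26  31  27  29  32  29  27  30  30  32  27  32  34  30
  35  37  41  33  39  37  45  38  22  25  24  22  22  24  26  23  26  28
  29  24  29  28  28  26  27  26  45  59  65  63  63  61  61  62  63  61
  63  63  61  64  64  59  60  66  63  65]
119 B [112  56  68  66  67  58  40  40  32  34  32  32  28  28  29  32  31  29
  31  35  31  26  31  29  28  30  23  29  27  27  22  23  30  30  27  29
  31  32  30  28  30  30  30  30  26  30  29  28  28  28  31  28  30  29
  27  29  27  22  31  29  26  25  25  30  26  29  28  27  26  27  27  25
  27  29  29  33  26  30  31  24  17  22  22  25  26  26  22  25  25  26
  23  28  31  25  31  31  25  32  49  64  64  63  62  62  64  62  68  65
  64  60  62  62  68  63  62  65  68  63]
121 B [112  58  67  68  69  61  41  59 103 102 107 105  97  41  31  31  28  29
  32  36  26  25  31  29  30  25  27  26  31  19 
[... 2934 characters left out ...]
112  68  31  29  27  30  32  32
  74 129 151 141 114  93 105 115 117 116  77  33  29  30  33  30  34  32
  31  34  31  31  24  27  27  53 100 120 117 117]
330 [118 119 114 115 106  42  28  25  30  23  26  29  30  26  23  26  26  25
  19  21  24  74 110 117 111 116 132 150 146 115  71  27  23  26  28  26
  28  49 120 151 144 113  85  99 115 113 115  72  28  31  26  28  33  31
  31  35  29  29  25  23  29  23  46  97 112 113]
350 [114 114 118 119 115 104  19  32  25  28  29  26  32  30  28  29  28  24
  24  21  20  26  72  99  59  24  27  26  20  26  24  26  26  25  26  27
  27  28  28  26  26  24  25  26  22  26  22  39  33  32  32  28  35  30
  29  37  30  32  33  29  29  29  27  46  98 114]
```

```bash
python3 - <<'E'
from h import *
B=pickle.load(open("w12.pkl","rb"));A=pickle.load(open("w1.pkl","rb"))
print("hub tips",plane(B,(294,120),.061),plane(B,(342.5,121.5),.061),"mid",plane(B,(318,120.7),.061))
print("rollers far/near edge mid", plane(B,(305,90),.029),plane(B,(305,147),.029),plane(B,(330,91),.029),plane(B,(330,148),.029))
S=np.array([.5668,-.0691,.061]);R=Rn.from_euler('z',-2.3,degrees=True).as_matrix();O=np.array([.5368,-.0679,0])
for n,p in(("saddle",[.03,0,.061]),("lhub",[.03,.022,.061]),("rhub",[.03,-.022,.061]),("padtop",[-.037,-.076,.067]),("pivot",[0,-.076,.046])):
    X=O+R@np.array(p);print(n,X.round(4),"B",proj(B,X).round(1),"A",proj(A,X).round(1))
# near pad of lever in B
g=cv2.cvtColor(B["image"],cv2.COLOR_RGB2GRAY);gA=cv2.cvtColor(A["image"],cv2.COLOR_RGB2GRAY)
for s,gg,w in((B,g,(170,220,370,415)),(A,gA,(130,180,115,160))):
    sub=(gg[w[0]:w[1],w[2]:w[3]]<60).astype(np.uint8);n,l,stt,ce=cv2.connectedComponentsWithStats(sub)
    for i in range(1,n):
        if stt[i,4]>80:print("dark",stt[i],ce[i]+[w[2],w[0]])
# held roll top in B
print("held: rim edge cols",[ (r,np.where(g[r,290:360]>190)[0].min()+290,np.where(g[r,290:360]>190)[0].max()+290) for r in(200,220,240)])
print(proj(B,[.4992,-.0715,.1834+.015]))
E
```

```text
hub tips [ 0.56723615 -0.04722303  0.061     ] [ 0.56589716 -0.09198777  0.061     ] mid [ 0.56659533 -0.06936317  0.061     ]
rollers far/near edge mid [ 0.59583144 -0.05614428  0.029     ] [ 0.53912971 -0.05548613  0.029     ] [ 0.59487989 -0.08111873  0.029     ] [ 0.53810036 -0.08151999  0.029     ]
saddle [ 0.5668 -0.0691  0.061 ] B [317.7 120.5] A [57.8 88.4]
lhub [ 0.5677 -0.0471  0.061 ] B [293.9 119.5] A [37.1 88. ]
rhub [ 0.5659 -0.0911  0.061 ] B [341.5 121.5] A [78.9 88.8]
padtop [ 0.4968 -0.1424  0.067 ] B [394.  195.6] A [134.9 158.8]
pivot [ 0.5337 -0.1438  0.046 ] B [393.  154.3] A [142.6 120.8]
dark [ 12   9  22  31 654] [392.51834862 193.99541284]
dark [  0  13  33  37 895] [131.15418994 160.19441341]
held: rim edge cols [(200, np.int64(301), np.int64(343)), (220, np.int64(300), np.int64(344)), (240, np.int64(299), np.int64(343))]
[319.84872774 250.49357319]
```

>>> {"op": "carry_out", "data": {
  "targets": [
    [0.9,0,-0.25,-2,0],
    [0.9,0,0,-2.5,2.3],
    [0.9,0,0,-2.3,0],
    [0.9,0,0,0,0],
    [0.9,3,0,0,0],
    [0.9,3,0,0,0],
    [0.9,2,0,0,0],
    [0.9,0,0,0,0],
    [0.9,0,0,0,0]
  ]
}}

```text
time: 24.55
tool_pos: [0.5669, -0.0698, 0.1039]
ee_rot: [0.22, 1.57, -2.962]
wrist_force: [1.1, -0.1, -0.0]
width: 0.0254
```

```bash
python3 - <<'E'
from h import *
o,M=st();s=snap("wrist","w13");g=cv2.cvtColor(s["image"],cv2.COLOR_RGB2GRAY)
x,y,z=o["tool_pos"];c=z-.0167
t=np.radians(np.arange(0,360,5))
r=[proj(s,[x+.032*np.cos(a),y,c+.032*np.sin(a)])[1] for a in t];print("pred rim rows",min(r),max(r),"col",proj(s,[x,y,c+.032]))
print(g[150:300:3,320])
for rr in(215,235,255):
    w=np.where(g[rr,280:370]>185)[0]+280;print(rr,w.min(),w.max())
print("saddle px",proj(s,[.5668,-.0692,.061]))
E
```

```text
t 24.55 pos [ 0.5669 -0.0698  0.1039] yawjaw -92.29 w 0.0254 F [ 1.1 -0.1 -0. ] q [-0.22  0.18  1.48 -0.    1.49  1.39]
pred rim rows 181.4363873880339 280.5543805587478 col [319.91088603 250.7408436 ]
[112  62 125 123 127 128 130  50  46  42  43 165 187 197 207 215 216 224
 227 228 230 232 233 234 235 233 234 234 234 233 230 229 225 222 215 213
 208 204 194 187 170 160 143 114 122  73  36  39  40  36]
215 300 344
235 299 344
255 300 343
saddle px [319.40609115 217.67928434]
```

>>> {"op": "carry_out", "data": {
  "targets": [
    [0.9,0.8,-0.15,0,0],
    [0.9,0.6,0,0,0],
    [0.9,0.4,0,0,0],
    [0.9,0.3,0,0,0],
    [0.9,0.1,0,0,0],
    [0.9,0.1,0,0,0],
    [0.9,0,0,0,0]
  ]
}}

```text
time: 25.3
tool_pos: [0.5674, -0.0683, 0.0804]
ee_rot: [1.511, 1.571, -1.671]
wrist_force: [0.2, -0.4, -0.0]
width: 0.0258
```

>>> {"op": "carry_out", "data": {
  "targets": [
    [0.9,0.1,0,0,0],
    [0.9,0.1,0,0,0],
    [0.9,0.1,0,0,0],
    [0.9,0,0,0,0]
  ]
}}

```text
time: 25.7
tool_pos: [0.5675, -0.0683, 0.078]
ee_rot: [2.814, 1.57, -0.368]
wrist_force: [-1.3, -0.6, 1.4]
width: 0.0254
```

>>> {"op": "carry_out", "data": {
  "targets": [
    [0.9,0.1,0,0,0],
    [0.9,0.05,0,0,0],
    [0.9,0,0,0,0]
  ]
}}

```text
time: 26.0
tool_pos: [0.5676, -0.0684, 0.0777]
ee_rot: [2.82, 1.569, -0.362]
wrist_force: [-2.5, -0.0, 5.9]
width: 0.0258
```

Seated (6 N up at the predicted height). Releasing and rising.

>>> {"op": "carry_out", "data": {
  "targets": [
    [0.9,-0.1,0,0,0],
    [0.7,0,0,0,0],
    [0.68,0,0,0,0],
    [0.65,0,0,0,0],
    [0.62,0,0,0,0],
    [0.6,0,0,0,0],
    [0.58,0,0,0,0],
    [0.58,0,0,0,0],
    [0.58,-1,0,0,0],
    [0.58,-2,0,0,0],
    [0.58,-4,0,0,0],
    [0.58,0,0,0,0]
  ]
}}

```text
time: 27.2
tool_pos: [0.5711, -0.069, 0.1545]
ee_rot: [2.96, 1.558, -0.222]
wrist_force: [0.8, 0.6, 0.7]
width: 0.0392
```

```bash
python3 - <<'E'
from h import *
o,M=st();s=snap("wrist","w14");g=cv2.cvtColor(s["image"],cv2.COLOR_RGB2GRAY)
y=-.0692;C=[.5668,y,.061]
t=np.radians(np.arange(0,360,5))
r=[proj(s,[.5668+.032*np.cos(a),y,.061+.032*np.sin(a)])[1] for a in t];print("pred rim rows",min(r),max(r),"cols top",proj(s,[.5668,y+.013,.093]),proj(s,[.5668,y-.013,.093]))
c=int(proj(s,[.5668,y,.093])[0]);print(c,g[130:290:4,c])
for rr in(190,205,220,235):
    w=np.where(g[rr,270:370]>175)[0]+270;print(rr,w.min(),w.max(),len(w))
E
```

```text
t 27.2 pos [ 0.5711 -0.069   0.1545] yawjaw -92.31 w 0.0392 F [0.8 0.6 0.7] q [-0.22  0.15  1.4  -0.    1.58  1.39]
pred rim rows 169.41030833009157 241.5152350761091 cols top [304.16535511 216.86254231] [336.85255507 215.5494428 ]
320 [176 130  72 139 133 117 125 133 136 135 176 212 226 232 234 237 240 240
 238 239 233 232 226 218 205 189 169 129 134 132 136 131 131 133  42  35
  39 107 171 169]
190 306 338 33
205 307 338 32
220 307 338 32Traceback (most recent call last):
  File "<stdin>", line 8, in <module>
    return umr_minimum(a, axis, None, out, keepdims, initial, where)
ValueError: zero-size array to reduction operation minimum which has no identity
```

The roll sits upright and centred (rim rows ~170–237, cols 306–338, as predicted). Next I'll shut the fingers and go above the lever pad.

>>> {"op": "carry_out", "data": {
  "targets": [
    [1,0,0,0,0],
    [1,0,2.6,2.3,0],
    [1,0,2.6,2.3,0],
    [1,0,2.5,2.2,0],
    [1,0,0,0,0],
    [1,3,0,0,0],
    [1,2,0,0,0],
    [1,0,0,0,0],
    [1,0,0,0,0]
  ]
}}

```text
time: 28.15
tool_pos: [0.496, -0.1418, 0.0961]
ee_rot: [-0.45, 1.569, 2.652]
wrist_force: [0.3, 0.3, -0.5]
width: 0.0003
```

```bash
python3 - <<'E'
from h import *
o,M=st();O=np.array([.5368,-.0679,0]);R=Rn.from_euler('z',-2.3,degrees=True)
print("tip in dispenser frame",R.inv().apply(o["tool_pos"]-O).round(4))
E
```

```text
t 28.15 pos [ 0.496  -0.1418  0.0961] yawjaw -92.29 w 0.0003 F [ 0.3  0.3 -0.5] q [-0.39  0.06  1.62  0.    1.46  1.22]
tip in dispenser frame [-0.0378 -0.0755  0.0961]
```

>>> {"op": "carry_out", "data": {
  "targets": [
    [1,1.3,0,0,0],
    [1,1.2,0,0,0],
    [1,0.4,0,0,0],
    [1,0.4,0,0,0],
    [1,0.4,0,0,0],
    [1,0.4,0,0,0],
    [1,0.4,0,0,0],
    [1,0.3,0,0,0],
    [1,0.3,0,0,0],
    [1,0.3,0,0,0],
    [1,0.2,0,0,0],
    [1,0,0,0,0]
  ]
}}

```text
time: 29.35
tool_pos: [0.4966, -0.1424, 0.0423]
ee_rot: [3.044, 1.57, -0.137]
wrist_force: [-2.7, 1.1, 7.6]
width: 0.0006
```

>>> {"op": "carry_out", "data": {
  "targets": [
    [1,0.2,0,0,0],
    [1,0.2,0,0,0],
    [1,0,0,0,0]
  ]
}}

```text
time: 29.65
tool_pos: [0.4969, -0.1424, 0.0416]
ee_rot: [2.843, 1.569, -0.338]
wrist_force: [-8.5, 1.9, 20.4]
width: 0.0006
```

The force rises at a hard stop ~41 mm up, so the lever is probably locked. Retreating and checking.

>>> {"op": "carry_out", "data": {
  "targets": [
    [1,-0.5,0,0,0],
    [1,-3,0,0,0],
    [1,-4,0,0,0],
    [1,-4,0,0,0],
    [1,0,0,3,0],
    [1,0,0,3,0],
    [1,0,0,0,0],
    [1,0,0,0,0]
  ]
}}

```text
time: 30.45
tool_pos: [0.4364, -0.14, 0.1519]
ee_rot: [2.947, 1.57, -0.235]
wrist_force: [0.8, -0.5, 0.1]
width: 0.0006
```

```bash
python3 - <<'E'
from h import *
o,M=st();s=snap("wrist","w15");g=cv2.cvtColor(s["image"],cv2.COLOR_RGB2GRAY)
O=np.array([.5368,-.0679,0]);R=Rn.from_euler('z',-2.3,degrees=True)
P=lambda p:proj(s,O+R.apply(p)).round(1)
# lever pads: centre of top surface for angle
for nm,pit in(("open",.35),("locked",-.35)):
    d=np.array([-np.cos(pit),0,np.sin(pit)]);n=np.array([np.sin(pit),0,np.cos(pit)])
    for k,a in(("near",.042),("far",-.042)):print(nm,k,P(np.array([0,-.076,.046])+d*a+n*.007))
print("roll top edges",P([.03,.013,.093]),P([.03,-.013,.093]))
for k,y in(("armL open",.031),("armL closed",.0225),("armR open",-.031),("armR closed",-.0225)):print(k,P([.03,y,.072]))
c=P([-.037,-.076,.05]).astype(int);w=(c[1]-110,c[1]+40,c[0]-30,c[0]+40)
sub=(g[w[0]:w[1],w[2]:w[3]]<50).astype(np.uint8);n,l,stt,ce=cv2.connectedComponentsWithStats(sub)
for i in range(1,n):
    if stt[i,4]>80:print("dark",stt[i]+[w[2],w[0],0,0,0],ce[i]+[w[2],w[0]])
r=int(P([.03,0,.08])[1]);c=int(P([.03,0,.09])[0])
for rr in(r-12,r,r+12):print(rr,c-55,g[rr,c-55:c+55])
E
```

```text
t 30.45 pos [ 0.4364 -0.14    0.1519] yawjaw -92.34 w 0.0006 F [ 0.8 -0.5  0.1] q [-0.43 -0.1   1.67  0.    1.58  1.18]
open near [320.  130.8]
open far [319.9  34.4]
locked near [320.1 134.5]
locked far [319.8  32.1]
roll top edges [191.1  35.2] [228.3  34.6]
armL open [178.5  42.2]
armL closed [189.6  41.9]
armR open [260.   40.9]
armR closed [248.7  41. ]
dark [ 305   19   29   36 1018] [319.19253438  36.33988212]
dark [297  87   9  17 111] [301.63963964  95.26126126]
dark [334  87   7  17  89] [337.1011236   96.17977528]
dark [308 116  24  31 720] [319.44444444 130.58888889]
27 156 [151 148 149 149 152 148 150 153 152 151 149 154 150 150 152 152 151 148
 144  84  52  54  55  54  45  34  24  14  21  23  19  17  19  16  17  19
  15  70 189 210 210 211 210 210 208 209 212 212 212 211 210 210 209 210
 211 211 211 211 212 211 212 210 208 210 211 207 210 211 209 212 210 210
 209 211 187 104  84  84  81  88  87  90  89  89  92  89  92  97  83  82
  72  17  19  15  13  19  11  16  16  20  18  18  19  18  17  18  18  16
  20  16]
39 156 [147 150 149 148 145 148 148 148 150 150 150 149 146  64  55  54  57  54
  48  43  78  86  76 100 110 105 107 101  95  94  92  96  94 102 104  84
  22  20  56 183 193 195 193 195 194 196 195 191 191 195 193 193 193 195
 194 193 194 196 192 195 194 194 193 192 194 193 192 194 194 193 192 194
 194 194 193 169  84  81  83  69  11  20  20  18  23  20  21  19  26  25
  16   6  13   5   8  24  49  86 105 106 107 105 103 106 106 104 109 108
 109 108]
51 156 [148 150 151 151 148 146 150 149 150 150 151 149 150 134  77  52  56  58
  57  47  38  28  26  24  29  22  21  17  22  20  17  22  19  19  17  22
  19  16  11  22  80 153 167 168 169 166 169 170 165 169 167 167 170 170
 168 167 164 165 169 168 170 167 170 167 165 172 165 166 169 167 168 167
 167 167 167 168 153 113  87  83  74  37  17   5  13  15  17  12  16  12
  18  13  14  15   7  13  12   8  12  14  14  13  20  23  18  18  10  17
  16  27]
```

>>> {"op": "carry_out", "data": {
  "targets": [
    [1,0,-2.6,-4,0],
    [1,0,-2.6,-4,0],
    [1,0,-2.5,-4,0],
    [1,0,0,-0.8,0],
    [0.58,0,0,0,0],
    [0.58,0,0,0,0],
    [0.58,0,0,0,0],
    [0.58,0,0,0,0],
    [0.58,0,0,0,0]
  ]
}}

```text
time: 31.4
tool_pos: [0.5668, -0.0688, 0.1525]
ee_rot: [2.727, 1.57, -0.456]
wrist_force: [-0.9, -0.0, 0.4]
width: 0.0366
```

```bash
python3 - <<'E'
from h import *
o,M=st();s=snap("wrist","w16");a=pickle.load(open("w14.pkl","rb"))
O=np.array([.5368,-.0679,0]);R=Rn.from_euler('z',-2.3,degrees=True)
W=pickle.load(open("w15.pkl","rb"))
for n,q in(("before",a),("after",s)):
    g=cv2.cvtColor(q["image"],cv2.COLOR_RGB2GRAY)
    print(n,{k:proj(q,O+R.apply([.03,y,.072])).round(0) for k,y in(("Lo",.031),("Lc",.0225),("Ro",-.031),("Rc",-.0225))})
    r=int(proj(q,O+R.apply([.03,.027,.070]))[1])
    for rr in(r-8,r,r+8):
        print(rr,"L",g[rr,265:312:2],"R",g[rr,334:384:2])
    w=(205,330,380,450);sub=(g[w[0]:w[1],w[2]:w[3]]<50).astype(np.uint8);nn,l,stt,ce=cv2.connectedComponentsWithStats(sub)
    for i in range(1,nn):
        if stt[i,4]>80:print("dark",stt[i]+[w[2],w[0],0,0,0],ce[i].round(1)+[w[2],w[0]])
    for nm,pit in(("open",.35),("locked",-.35)):
        d=np.array([-np.cos(pit),0,np.sin(pit)]);nv=np.array([np.sin(pit),0,np.cos(pit)])
        print(nm,[proj(q,O+R.apply(np.array([0,-.076,.046])+d*k+nv*.007)).round(1) for k in(.042,-.042)])
E
```

```text
t 31.4 pos [ 0.5668 -0.0688  0.1525] yawjaw -92.38 w 0.0366 F [-0.9 -0.   0.4] q [-0.22  0.15  1.41 -0.    1.58  1.39]
before {'Lo': array([284., 209.]), 'Lc': array([294., 209.]), 'Ro': array([356., 209.]), 'Rc': array([347., 209.])}
200 L [ 80  81  62 173 174 160  43  46  41  41  51  41  41  42  40  93 174 172
 171 174 174 226 240 240] R [240 240 229 172 172 147  37  40  40  40  44  43  46  47  41  61  77  79
  81  76  78  81  76  75  76]
208 L [ 68  65  94 137 119  57  43  45  41  37  41  46  42  41  43  55 113 119
 116 117 122 223 238 237] R [236 236 227 109 115  96  36  39  39  37  44  39  43  43  42  48  76 132
 130 133 130 125 108 133  63]
216 L [182 112 120 113  78  81  42  42  40  40  35  38  43  47  47  46  48  44
  49  47  50 202 229 228] R [229 229 208  44  47  45  44  46  44  36  41  35  36  38  39  66  77  90
 134 131 131  46  43  51  73]
dark [ 391  258   59   72 2576] [425.6 295.6]
open [array([402.1, 276.4]), array([399.9, 186.9])]
locked [array([394.9, 267. ]), array([407.6, 199.3])]
after {'Lo': array([284., 204.]), 'Lc': array([294., 204.]), 'Ro': array([357., 204
[... 195 characters left out ...]
 162  68  78  77
  75  74  77  76  75  74  76]
203 L [ 70  69 106 133 105  58  56 103 115 115 116 112 113 115 110  96  44  41
  43  47  63 227 235 234] R [234 235 223  43  39  45 110 112 111 113 113 110 108 110  65  53  59 129
 127 127 128 133  97 121 107]
211 L [179 113 125  81  80  78  54  49  45  46  45  44  42  47  43  46  36  41
  37  35  41 208 226 225] R [226 225 209  37  32  38  45  44  41  45  45  43  42  45  42  52  79  76
 114 129 129 102  36  41  63]
dark [394 205  24   4  92] [405.2 206.5]
dark [386 249  22  22 366] [396.7 257.9]
dark [ 394  274   56   56 2625] [425.6 299.5]
open [array([403.2, 271.8]), array([401.1, 181.5])]
locked [array([395.8, 262.5]), array([408.9, 193.9])]
```

The guides have closed against the roll on both sides, and the lever pad column (396.7) matches locked (395.8) rather than open (403.2). Handing in.

```bash
python3 -c "
from bench import robot
print(robot.close_job())"
```

```text
the job is handed in; nothing more can be done
None
```

The label roll is seated on the saddle rollers with the guides closed on it and the lever locked. I handed the job in at about 31.4 s.

**How it went:** The tool can't tilt, so I gripped the white roll across its diameter and pivoted it upright over the worktop's front edge. The first time it was still leaning about 20° and toppled back flat on the worktop when released. On the second try it leaned about 10° on release and settled upright. I then took it by its flat faces, set it on the saddle with about 6 N of contact, and let go. Last, I pushed the lever pad down with shut fingers to its hard stop, peaking at about 20 N, more than snapping it over needed.

**Last checks, all from measurements in the wrist images:**
- **Roll:** it was upright where predicted, about 1 mm off centre sideways, before I pushed the lever. Afterwards I saw no sign it had moved, but did not measure it again.
- **Guides:** both arms moved in until they touched the roll.
- **Lever:** the near pad lies within about 1 px of the locked prediction sideways and about 6 px from the open one. Its centroid row (257.9) is nearer locked (262.5) than open (271.8), but about 5 px off. An earlier view from another position could not separate the two states by row; only the pad's apparent size there suggested locked.
- **Robot:** it was clear of everything, with the fingertips about 6 cm above the roll.

I did not re-measure the brown tape roll, tamper or cup at the end, but the arm never went near them.

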